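Shut the packed carton and count it

ROBOT

A 6-joint arm with a two-finger parallel gripper is mounted at the origin on the work surface. World frame = base frame: x ahead of the robot, y to its left, z up, the work surface at z = 0. Lengths are in m, angles in rad, forces in N, time in s.
With the tool pointing down it reaches from about 0.3 to 0.875 m from the base axis. Payload 6.4 kg.
Tool frame: the origin (TCP) lies midway between the tips of the shut fingers; the grasp point (between the pads) lies 19 mm behind it (hold_point_z is the distance from the TCP to the grasp point, in m); z points along the fingers, x is the direction in which the jaws open and shut, and the axes are right-handed (so a half turn about z gives the same grasp; the last joint's range is limited). The gripper opens to 88 mm and grips with 3 to 60 N. Pads are 18 mm wide; open, the fingers measure 123 mm over their backs; the gripper's body (75 mm by 187 mm) begins 45 mm behind the grasp point.
Start: joints at [-1.496, 0.181, 1.607, -0, 1.354, -0.206], TCP at [0.159, -0.552, 0.239] pointing down, gripper open.
Joint ranges: [-2.99, 2.99], [-0.89, 2.07], [0.3, 2.58], [-1.14, 4.28], [0, 2.63], [-3.12, 3.12]. Speed limits (rad/s): [2.57, 2.57, 3.01, 3.14, 3.14, 3.14].

INTERFACE

Orientations are given as [roll, pitch, yaw] about the fixed x, y, z axes, in that order (R = Rz(yaw) Ry(pitch) Rx(roll)).
In Python, from cell import sense, capture, camera_model, close_job, hold_point_z gives the robot as it stands. The module is installed in compiled form; this text tells all that it offers.
- The arm moves only by the tool apply_moves, never from a script. Its argument "targets" is a list of rows, each an object with "travel": the shift along the tool's x, y, z in mm, a list of three; "dr": the turn, a rotation vector about the tool's x, y, z in degrees, a list of three; "fingers": the finger opening in mm, from 0 to 88.1. A call has 1 to 10 rows; each row shifts and turns the pose as measured when the row begins, along the tool's axes as they then stand; what a row does not reach is not made up. A row lasts 1/12 s, in which the tool goes at most 41.7 mm and 7.16 degrees, less where a joint would pass 70% of its speed; a pose out of reach is approached as far as the arm can. A call is refused whole if a number of a shift passes 41.7 or a number of a turn 7.16, either way. A call with a gripper value outside its range is refused whole. The fingers move at their own pace and stop on an object; "grip_force" is the grip in N (left out, the last holds). Time passes only in rows, so rows that do not move let the fingers close. It gives the time, the measured TCP pose, the force and the opening at its end, in the units of the state.
- sense(): the state, without advancing time (a new reading comes with each control period).
- capture(name): name is "side" or "top"; returns the picture (384x512x3 uint8, red, green, blue); there is no depth.
- camera_model(name): a dict with "mtx" (3x3 intrinsics, pixels), "eye" and "rotation" of the camera in the world. Camera axes: x right, y down, z forward; pixel columns grow to the right and rows downward; lengths in m; the calibration is good to about 2 mm. A picture is of the moment at which its call begins. camera_model takes no time and is no camera call.
- close_job(): hands the job in, once; it reports no verdict.
The state is a dict: "clock": time; "joint_positions": joint angles; "qd": joint speeds; "effort": joint torques, N m; "eef_pos": TCP position; "ee_rot": TCP orientation; "wrist_force": force on the tool from outside, world axes, zero at the start; "ft_torque": the same for the moment, N m; "grip_width": opening from 0.0 (shut) to 1.0 (fully open).
Only numpy, scipy, OpenCV 4.12 (cv2) and the standard library are available. Lean on these libraries where they do the work, as an engineer would, in place of code of your own. Each camera call takes 0.05 s, during which the arm holds its last target.

TASK

The green carton on the mat is packed: gently push its lid shut with your fingertips, without shoving the carton about. Then count it by pressing the large round key on the counter all the way down with a light touch, let the key come back up and move away. Do not press the counter's other two keys or disturb the other things on the bench, and do not pick anything up.

Things in the scene. Friction and masses are not known exactly. Their poses are not given: they have to be found in the camera images.
- carton: Green board carton, 150 mm (x) by 180 mm (y) by 60 mm high without its lid, about 0.65 kg, standing loose on the blue mat (3 mm thick). Origin at the centre of its underside, z up. Its lid is hinged along the top of its +x side: the hinge line is parallel to the carton's y at x = +75 mm, z = 60 mm.
- lid_panel (a joint): Opening angle of the carton's lid (rad): 0 = shut flat on the carton, growing as the free edge (on the carton's -x side) rises. It starts ajar, 0.45 to 0.75 rad, and stays where it is left (stiff hinge, 1 to 2 N at the free edge to move it). The lid is a flat green panel 150 x 180 mm, 4 mm thick, with a pale label; its upper face is 64 mm above the carton's underside when shut.
- lid_edge (a point): Middle of the lid's free edge, on its upper face; moves with the lid. Axes are the lid's: x towards the hinge, z out of the upper face.
- counter: White counter box fixed to the bench, 120 mm (x) by 210 mm (y) by 38 mm high, lying on the mat. Origin at the centre of its underside. A dark blank window runs along its +x side; three keys stand in a row along its y at x = -20 mm, 64 mm apart, in any order.
- large_unit: Large round key with its plate: the one to press. Origin at the centre of the underside of the plate. The cap is of plain grey plastic, on a square black plate (46 x 46 mm, 6 mm high) on the counter's top; it stands 12 mm above the plate. The cap is a disc of 36 mm diameter.
- large_top (a point): Centre of the top of the large round key when it is up (18 mm above the underside of its plate). Does not move with the key.
- large_key (a joint): Travel of the large round key (m): 0 = up, 0.005 = fully down. It is sprung: it starts to move at about 1 N and is fully down at about 4 N.
- small_top (a point): Centre of the top of the small round key (leave alone). The cap is of plain grey plastic, on a square black plate (46 x 46 mm, 6 mm high) on the counter's top; it stands 12 mm above the plate. The cap is a disc of 18 mm diameter.
- small_key (a joint): Travel of the small round key (m): 0 = up, 0.005 = fully down; same spring.
- bar_top (a point): Centre of the top of the bar-shaped key (leave alone). The cap is of plain grey plastic, on a square black plate (46 x 46 mm, 6 mm high) on the counter's top; it stands 12 mm above the plate. The cap is a rectangle 13 mm (x) by 36 mm (y).
- bar_key (a joint): Travel of the bar-shaped key (m): 0 = up, 0.005 = fully down; same spring.
- tape: Empty cardboard roll core lying flat, 90 mm outside diameter, 24 mm high; origin at the centre of its underside. Leave alone.
- jar: Small jar, 52 mm diameter, 55 mm high; origin at the centre of its underside. Leave alone.
- plug: Metal cable plug lying along its x, 48 mm long, 20 mm high; lying on the mat; origin on the mat below its middle. Leave alone.
There are look-alikes about, which are no part of the job. Of the things like the carton, leave any that is brown, orange or pink; of the rest the larger one is meant.

How it is judged:
By the outcome, as a careful person would: the job done as asked, in the order asked, and still so for the second after the job is handed in, with the robot touching nothing.
It also fails if it takes over 48 s, if anything falls off the work surface, if the arm or the gripper's body presses on something with over 40 N, if the wrist force passes 120 N, or if a joint passes its speed limit or range.

## Working session

There is one attempt and no reset: what is moved stays moved. The work goes in short steps, Python scripts to look and compute and a tool call to move; the robot and the scene stay as the last step left them, time stands still between calls to the robot, and variables do not carry over. Pictures are saved under pics/ and viewed, and the job is handed in when it is done.

Besides the shell and the picture viewer there is one more tool, called after "Call:" as name(argument=value, ...) on one line, values as JSON. apply_moves: Moves the arm, as the interface text tells. Its arguments: {"type":"object","properties":{"targets":{"type":"array"},"grip_force":{"type":"number"}},"required":["targets"]}

```bash
mkdir -p pics
python3 - <<'E'
from cell import *
import cv2,numpy as np
for n in("side","top"):
    im=capture(n); cv2.imwrite(f"pics/{n}0.png",im[:,:,::-1]); m=camera_model(n); print(n,{k:np.round(v,4).tolist() for k,v in m.items()})
print(sense(),hold_point_z)
E
```

```text
side {'mtx': [[483.7931, 0.0, 255.7415], [0.0, 483.7931, 198.3827], [0.0, 0.0, 1.0]], 'eye': [-0.092, -0.8619, 0.9032], 'rotation': [-2.2336, -0.0067, -0.5417]}
top {'mtx': [[358.9174, 0.0, 249.9345], [0.0, 358.9174, 190.1307], [0.0, 0.0, 1.0]], 'eye': [0.3736, 0.0288, 1.0741], 'rotation': [-3.0787, 0.032, -1.5987]}
{'clock': 0.1, 'joint_positions': array([-1.49630715e+00,  1.81427397e-01,  1.60786232e+00, -3.17798205e-05,
        1.35382902e+00, -2.06283012e-01]), 'qd': array([ 2.36998358e-03,  1.59392091e-05, -3.09397128e-03, -5.33708170e-05,
       -5.94238080e-04, -2.73042806e-04]), 'effort': array([ 3.66660515e-04, -4.34821200e+01, -3.42693615e+01,  7.02969683e-02,
        3.40689928e-02, -4.38575819e-05]), 'eef_pos': array([ 0.15931215, -0.55200031,  0.23794446]), 'ee_rot': array([-3.14131044e+00,  1.50007687e-03, -1.29001706e+00]), 'wrist_force': array([-0.5004195 ,  0.26810917,  0.01974764]), 'ft_torque': array([-0.00311717,  0.03043081, -0.01079861]), 'grip_width': 1.0015385669625494} 0.0187
```

View pics/top0.png

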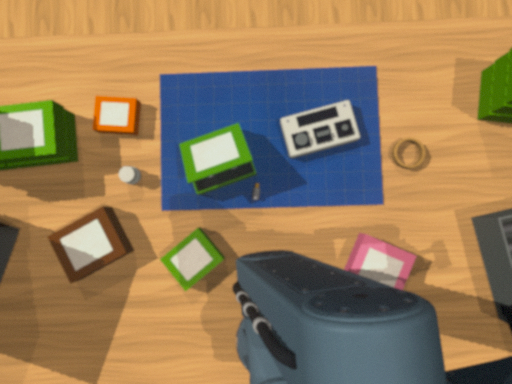

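View pics/side0.png

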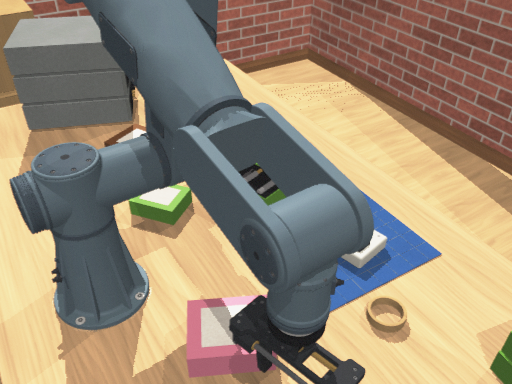

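```bash
cat > h.py <<'E'
from cell import *
import cv2,numpy as np
from scipy.spatial.transform import Rotation as Ro
def cam(n):
    m=camera_model(n); return np.array(m['mtx']),np.array(m['eye']),Ro.from_euler('xyz',m['rotation']).as_matrix()
def ray(n,uv,z):
    K,e,R=cam(n); d=R@np.linalg.inv(K)@np.array([*uv,1.]); return e+d*(z-e[2])/d[2]
def proj(n,P):
    K,e,R=cam(n); p=(np.atleast_2d(P)-e)@R@K.T; return p[:,:2]/p[:,2:]
E
python3 - <<'E'
from h import *
im=cv2.imread('pics/top0.png')
c=im[110:210,170:270]; cv2.imwrite('pics/c1.png',cv2.resize(c,None,fx=6,fy=6,interpolation=cv2.INTER_CUBIC))
c=im[90:170,270:370]; cv2.imwrite('pics/c2.png',cv2.resize(c,None,fx=7,fy=7,interpolation=cv2.INTER_CUBIC))
print(proj('top',[0.159,-0.552,0.239]),proj('side',[0.159,-0.552,0.239]), proj('top',[0,0,0]))
for p in [(162,75),(376,67),(382,203),(162,209)]: print(ray('top',p,0.003).round(3))
E
```

```text
[[524.29295805 301.66838755]] [[289.86491317 387.01130177]] [[275.14785074 340.7553565 ]]
[0.805 0.322 0.003]
[ 0.803 -0.33   0.003]
[ 0.392 -0.327  0.003]
[0.393 0.327 0.003]
```

View pics/c1.png

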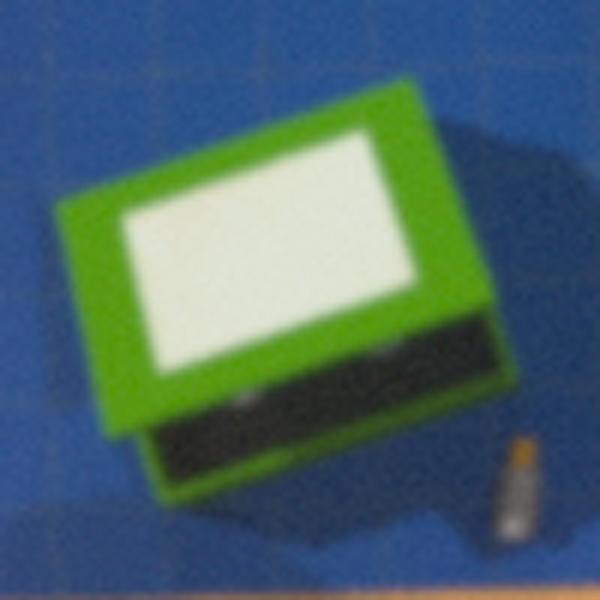

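View pics/c2.png

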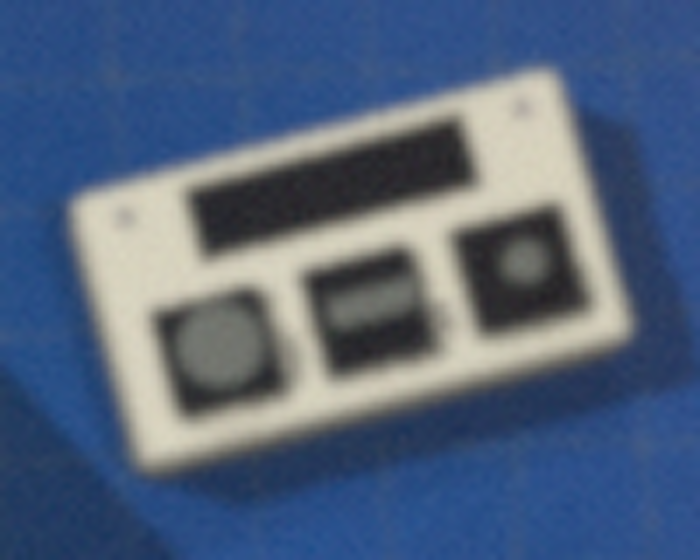

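```bash
cat > fit.py <<'E'
from h import *
from scipy.optimize import least_squares
def carton(p):
    x,y,w,a=p; d=np.array([-np.cos(a),0,np.sin(a)]); n=np.array([np.sin(a),0,np.cos(a)])
    h=np.array([.075,0,.06]); L=[]
    for s in(0,.15):
        for yy in(.09,-.09): L.append(h+s*d+.004*n+[0,yy,0])
    L+= [[-.075,.09,0],[-.075,-.09,0]]
    R=Ro.from_euler('z',w).as_matrix(); return np.array(L)@R.T+[x,y,.003]
E
python3 - <<'E'
from fit import *
o=np.array([(60,203),(410,78),(110,436),(492,300),(165,505),(517,383)])
px=(o+.5)/6-.5+[170,110]
f=lambda p:(proj('top',carton(p))-px).ravel()
r=least_squares(f,[.5,.1,.3,.6]); print(r.x.round(4)); print(r.fun.reshape(-1,2).round(2)); print(carton(r.x).round(3))
q=lambda c:(np.array(c)+.5)/7-.5+[270,90]
for c in [(72,200),(552,68),(632,335),(145,470)]: print(ray('top',q(c),.041).round(4))
for c in[(222,345),(375,305),(522,260)]: print(ray('top',q(c),.059).round(4))
for c in[(180,317),(268,291),(288,390),(190,412)]: print('pl',ray('top',q(c),.047).round(4))
print(ray('top',np.array([520,490])/6+[170,110],.013))
E
```

```text
[0.5336 0.1507 0.3039 0.5465]
[[-1.14 -0.88]
 [ 0.05 -0.77]
 [-1.07  0.23]
 [ 0.31  0.33]
 [ 2.02  0.18]
 [-0.01  0.89]]
[[0.58  0.26  0.066]
 [0.634 0.088 0.066]
 [0.458 0.221 0.144]
 [0.512 0.05  0.144]
 [0.435 0.214 0.003]
 [0.489 0.042 0.003]]
[ 0.6471 -0.0331  0.041 ]
[ 0.6955 -0.2336  0.041 ]
[ 0.5823 -0.2613  0.041 ]
[ 0.5329 -0.0594  0.041 ]
[ 0.5803 -0.0909  0.059 ]
[ 0.5946 -0.1534  0.059 ]
[ 0.611  -0.2134  0.059 ]
pl [ 0.595  -0.0755  0.047 ]
pl [ 0.6046 -0.112   0.047 ]
pl [ 0.5631 -0.1186  0.047 ]
pl [ 0.5554 -0.0782  0.047 ]
[0.43621837 0.04105314 0.013     ]
```

The green cartons are the one at top-view (217,158) on the mat, the smaller one at (192,258) off the mat, and the tall green pieces at (35,135) and (497,90). The one at (217,158) fits: it is on the mat, ajar and the larger. The crop c1 confirms this, and the fit gives a lid angle of about 0.55 rad.

The keys, from crop c2, are the large round one at (301,139), the bar at (323,133) and the small one at (344,127). The large one is at world (0.580,-0.090), which agrees with the counter's outline.

Next I go above the lid with the fingers shut.

Call:
apply_moves(targets=[{"travel": [-29, -27, 0], "dr": [0, 0, 0], "fingers": 0}, {"travel": [-29, -27, 0], "dr": [0, 0, 0], "fingers": 0}, {"travel": [-29, -27, 0], "dr": [0, 0, 0], "fingers": 0}, {"travel": [-29, -27, 0], "dr": [0, 0, 0], "fingers": 0}, {"travel": [-29, -27, 0], "dr": [0, 0, 0], "fingers": 0}, {"travel": [-29, -27, 0], "dr": [0, 0, 0], "fingers": 0}, {"travel": [-29, -27, 0], "dr": [0, 0, 0], "fingers": 0}, {"travel": [-29, -27, 0], "dr": [0, 0, 0], "fingers": 0}, {"travel": [-29, -27, 0], "dr": [0, 0, 0], "fingers": 0}, {"travel": [-29, -27, 0], "dr": [0, 0, 0], "fingers": 0}], grip_force=10)

```text
clock: 0.93
eef_pos: [0.34, -0.1881, 0.2333]
ee_rot: [3.141, 0.008, -1.305]
wrist_force: [1.5, -0.2, -0.0]
grip_width: 0.265
```

Call:
apply_moves(targets=[{"travel": [-29, -27, 0], "dr": [0, 0, 0], "fingers": 0}, {"travel": [-29, -27, 0], "dr": [0, 0, 0], "fingers": 0}, {"travel": [-29, -27, 0], "dr": [0, 0, 0], "fingers": 0}, {"travel": [-29, -27, 0], "dr": [0, 0, 0], "fingers": 0}, {"travel": [-29, -27, 0], "dr": [0, 0, 0], "fingers": 0}, {"travel": [-29, -27, 0], "dr": [0, 0, 0], "fingers": 0}, {"travel": [-29, -26, 0], "dr": [0, 0, 0], "fingers": 0}, {"travel": [-28, -25, 0], "dr": [0, 0, 0], "fingers": 0}, {"travel": [-22, -19, 0], "dr": [0, 0, -1], "fingers": 0}, {"travel": [0, 0, 0], "dr": [0, 0, -1], "fingers": 0}])

```text
clock: 1.77
eef_pos: [0.501, 0.1417, 0.2341]
ee_rot: [-3.139, 0.008, -1.263]
wrist_force: [-1.2, 0.7, -0.3]
grip_width: 0.003
```

Run:
```python
from h import *
im=capture('side'); cv2.imwrite('pics/s1.png',cv2.resize(im[100:300,150:410,::-1],None,fx=3,fy=3,interpolation=cv2.INTER_CUBIC))
im=capture('top'); cv2.imwrite('pics/t1.png',im[:,:,::-1])
s=sense(); print(s['eef_pos'],s['ee_rot'],s['wrist_force'],s['grip_width'],s['clock'])
```

```text
[0.49962531 0.13847138 0.23369379] [ 3.14143725  0.00640765 -1.26474083] [ 0.2744133  -0.00876252 -0.36811215] 0.009426938032081228 1.8667
```

View pics/s1.png

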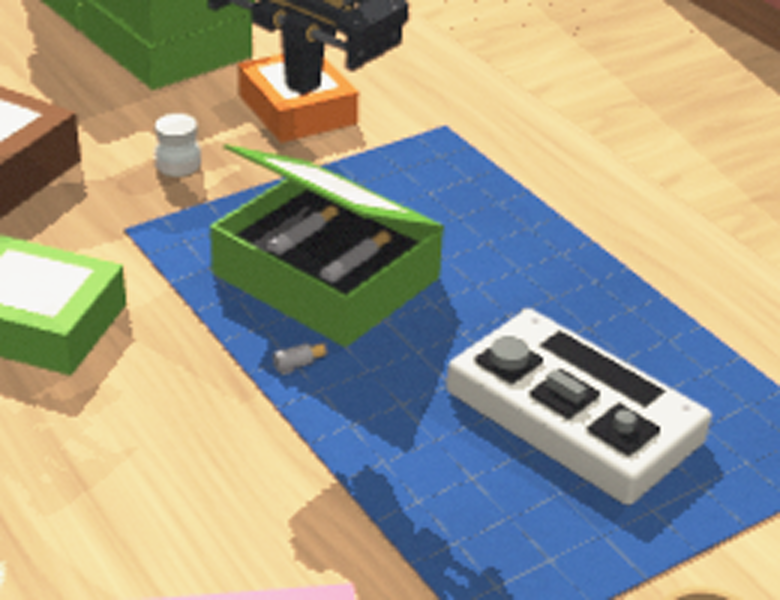

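View pics/t1.png

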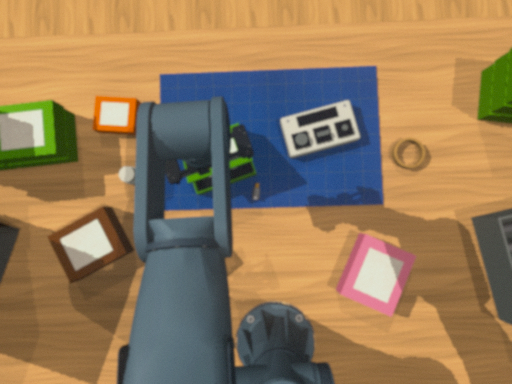

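Run:
```python
from fit import *
p=[.5336,.1507,.3039,.5465]
im=cv2.imread('pics/s1.png')
P=(proj('side',carton(p))-[150,100]+.5)*3-.5
print(P.round(0))
for i,q in enumerate(P): cv2.circle(im,tuple(map(int,q)),4,(0,0,255),1); cv2.putText(im,str(i),tuple(map(int,q+5)),0,.5,(0,0,255))
q=(proj('side',[[.5803,-.0909,.059]])[0]-[150,100]+.5)*3-.5
cv2.circle(im,tuple(map(int,q)),4,(255,0,0),1)
cv2.imwrite('pics/s1o.png',im[:450])
```

```text
[[311. 160.]
 [445. 225.]
 [224. 145.]
 [364. 216.]
 [212. 271.]
 [345. 347.]]
```

View pics/s1o.png

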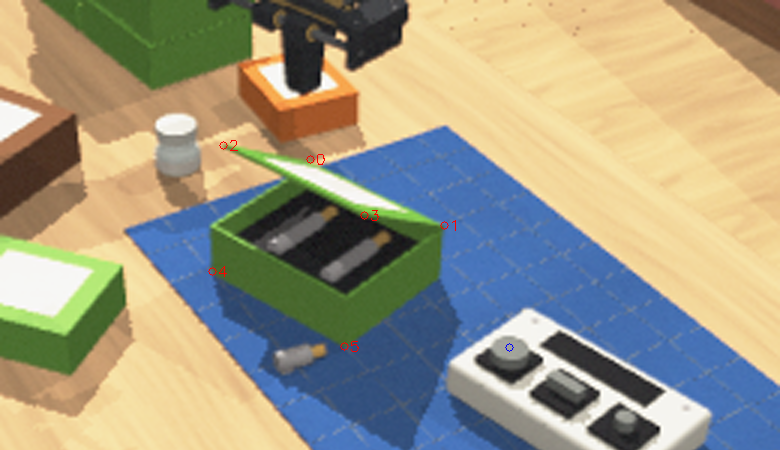

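Call:
apply_moves(targets=[{"travel": [0, -4, 25], "dr": [0, 0, 0], "fingers": 0}, {"travel": [0, -3, 25], "dr": [0, 0, 0], "fingers": 0}, {"travel": [0, -2, 20], "dr": [0, 0, 0], "fingers": 0}, {"travel": [0, 0, 12], "dr": [0, 0, 0], "fingers": 0}, {"travel": [0, 0, 0], "dr": [0, 0, 0], "fingers": 0}])

```text
clock: 2.28
eef_pos: [0.5072, 0.1359, 0.1497]
ee_rot: [-3.141, 0.004, -1.272]
wrist_force: [-1.2, -0.8, 0.1]
grip_width: 0.009
```

Call:
apply_moves(targets=[{"travel": [0, 0, 5], "dr": [0, 0, 0], "fingers": 0}, {"travel": [0, 0, 5], "dr": [0, 0, 0], "fingers": 0}, {"travel": [0, 1, 4], "dr": [0, 0, 0], "fingers": 0}, {"travel": [0, 2, 4], "dr": [0, 0, 0], "fingers": 0}, {"travel": [0, 2, 4], "dr": [0, 0, 0], "fingers": 0}, {"travel": [0, 2, 4], "dr": [0, 0, 0], "fingers": 0}])

```text
clock: 2.78
eef_pos: [0.5019, 0.1304, 0.1259]
ee_rot: [-3.136, 0.002, -1.277]
wrist_force: [-0.2, -0.0, 1.4]
grip_width: 0.007
```

Call:
apply_moves(targets=[{"travel": [-1, 2, 4], "dr": [0, 0, 0], "fingers": 0}, {"travel": [0, 2, 4], "dr": [0, 0, 0], "fingers": 0}, {"travel": [0, 2, 4], "dr": [0, 0, 0], "fingers": 0}, {"travel": [0, 1.5, 4], "dr": [0, 0, 0], "fingers": 0}, {"travel": [0, 1.5, 4], "dr": [0, 0, 0], "fingers": 0}, {"travel": [0, 1, 4], "dr": [0, 0, 0], "fingers": 0}, {"travel": [0, 1, 4], "dr": [0, 0, 0], "fingers": 0}])

```text
clock: 3.37
eef_pos: [0.491, 0.1278, 0.0961]
ee_rot: [-3.133, -0.0, -1.276]
wrist_force: [-0.6, -0.5, 1.5]
grip_width: 0.003
```

Run:
```python
from h import *
im=capture('side'); cv2.imwrite('pics/s2.png',cv2.resize(im[100:300,150:410,::-1],None,fx=3,fy=3,interpolation=cv2.INTER_CUBIC))
s=sense(); print(s['eef_pos'],s['ee_rot'],s['wrist_force'],s['clock'])
```

```text
[0.49032878 0.12777286 0.09515795] [-3.13408537e+00  3.20184579e-04 -1.27639162e+00] [ 0.56263613 -0.71597457  0.48797264] 3.4167
```

View pics/s2.png

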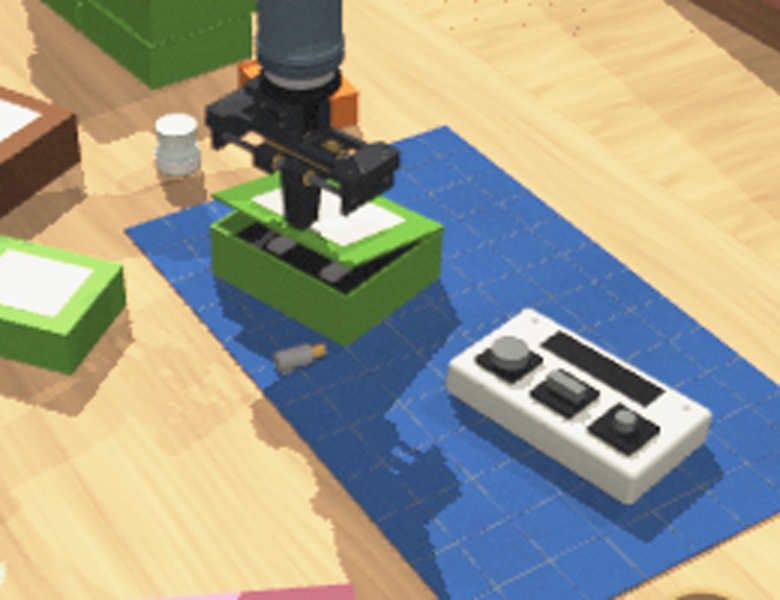

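The lid is following the shut fingertips (around (300,225) in the crop) and the carton has stayed put. Its front corner is still at (345,345). I'll continue down to about 0.067.

Call:
apply_moves(targets=[{"travel": [0, 1, 4], "dr": [0, 0, 0], "fingers": 0}, {"travel": [0, 1, 4], "dr": [0, 0, 0], "fingers": 0}, {"travel": [0, 0.5, 4], "dr": [0, 0, 0], "fingers": 0}, {"travel": [0, 0.5, 4], "dr": [0, 0, 0], "fingers": 0}, {"travel": [0, 0, 4], "dr": [0, 0, 0], "fingers": 0}, {"travel": [0, 0, 3], "dr": [0, 0, 0], "fingers": 0}])

```text
clock: 3.92
eef_pos: [0.4871, 0.1268, 0.0698]
ee_rot: [-3.135, 0.0, -1.276]
wrist_force: [-0.6, -1.5, 0.9]
grip_width: 0.005
```

Call:
apply_moves(targets=[{"travel": [0, 0, 2], "dr": [0, 0, 0], "fingers": 0}, {"travel": [0, 0, 1], "dr": [0, 0, 0], "fingers": 0}])

```text
clock: 4.08
eef_pos: [0.4871, 0.1268, 0.0668]
ee_rot: [-3.136, 0.0, -1.276]
wrist_force: [-8.4, -1.7, 23.1]
grip_width: 0.007
```

The force jumped to 23 N at z = 0.067, so the lid has reached its stop. I'll lift off straight up and check.

Call:
apply_moves(targets=[{"travel": [0, 0, -4], "dr": [0, 0, 0], "fingers": 0}, {"travel": [0, 0, -15], "dr": [0, 0, 0], "fingers": 0}, {"travel": [0, 0, -25], "dr": [0, 0, 0], "fingers": 0}, {"travel": [0, 0, -35], "dr": [0, 0, 0], "fingers": 0}, {"travel": [0, 0, -15], "dr": [0, 0, 0], "fingers": 0}, {"travel": [0, 0, 0], "dr": [0, 0, 0], "fingers": 0}])

```text
clock: 4.58
eef_pos: [0.4845, 0.1271, 0.1619]
ee_rot: [3.141, 0.004, -1.277]
wrist_force: [0.4, -0.9, -0.2]
grip_width: 0.01
```

Run:
```python
from fit import *
im=capture('side')[:,:,::-1].copy(); im=cv2.resize(im[120:240,190:330],None,fx=5,fy=5,interpolation=cv2.INTER_CUBIC)
for a,c in((0,(0,0,255)),(.06,(255,0,0))):
  P=(proj('side',carton([.5336,.1507,.3039,a]))-[190,120]+.5)*5-.5
  for q in P: cv2.circle(im,tuple(map(int,q)),4,c,1)
cv2.imwrite('pics/s3.png',im)
s=sense(); print(s['eef_pos'],s['ee_rot'],s['wrist_force'],s['clock'])
```

```text
[0.48426848 0.12706012 0.16083734] [ 3.1408295   0.00365756 -1.27649744] [ 1.11592896  0.48380427 -0.39473986] 4.6333
```

View pics/s3.png

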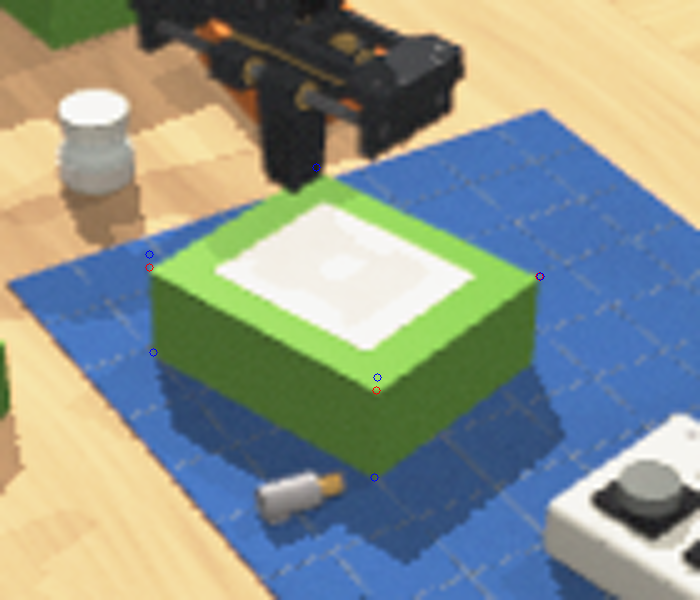

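The lid is shut: all the corners match the model at 0 rad (red circles), and the carton's lower corners have not moved. Next is the large key.

Call:
apply_moves(targets=[{"travel": [30, -4, 0], "dr": [0, 0, 0], "fingers": 0}, {"travel": [34, -4, 0], "dr": [0, 0, 0], "fingers": 0}, {"travel": [36, -4, 0], "dr": [0, 0, 0], "fingers": 0}, {"travel": [36, -4, 0], "dr": [0, 0, 0], "fingers": 0}, {"travel": [36, -4, 0], "dr": [0, 0, 0], "fingers": 0}, {"travel": [34, -4, 0], "dr": [0, 0, 0], "fingers": 0}, {"travel": [20, -4, 0], "dr": [0, 0, 0], "fingers": 0}, {"travel": [0, 0, 0], "dr": [0, 0, 0], "fingers": 0}, {"travel": [0, 0, 0], "dr": [0, 0, 0], "fingers": 0}])

```text
clock: 5.38
eef_pos: [0.5734, -0.0871, 0.1429]
ee_rot: [3.127, 0.015, -1.273]
wrist_force: [-0.5, 0.1, 1.4]
grip_width: 0.005
```

```bash
cat > rel.py <<'E'
from h import *
import sys
x,y,z,w=map(float,sys.argv[1:])
s=sense(); R=Ro.from_euler('xyz',s['ee_rot']); T=Ro.from_euler('xyz',[np.pi,0,w])
print(s['eef_pos'],s['ee_rot'],s['wrist_force'],'travel mm',(R.inv().apply(np.array([x,y,z])-s['eef_pos'])*1000).round(1),'dr deg',np.degrees((R.inv()*T).as_rotvec()).round(2))
E
python3 rel.py .5803 -.0905 .075 -1.334
```

```text
[ 0.57342997 -0.08707649  0.14290653] [ 3.12714292  0.01478679 -1.2726756 ] [-0.51160796  0.09997886  1.35005765] travel mm [ 6.3 -6.5 67.7] dr deg [0.85 0.82 3.52]
```

Call:
apply_moves(targets=[{"travel": [3, -3, 20], "dr": [0.85, 0.8, 3.5], "fingers": 0}, {"travel": [3, -3, 20], "dr": [0, 0, 0], "fingers": 0}, {"travel": [0, 0, 15], "dr": [0, 0, 0], "fingers": 0}, {"travel": [0, 0, 0], "dr": [0, 0, 0], "fingers": 0}])

```text
clock: 5.72
eef_pos: [0.5773, -0.0868, 0.0819]
ee_rot: [3.138, 0.004, -1.335]
wrist_force: [-1.2, -0.1, -0.2]
grip_width: 0.007
```

```bash
python3 rel.py .5803 -.0905 .061 -1.334
python3 - <<'E'
from h import *
im=capture('side')[:,:,::-1]; cv2.imwrite('pics/s4.png',cv2.resize(im[170:280,270:400],None,fx=5,fy=5,interpolation=cv2.INTER_CUBIC))
E
```

```text
[ 0.57725153 -0.0868186   0.08192682] [ 3.13811774  0.00392259 -1.33543639] [-1.16054463 -0.05925359 -0.18270131] travel mm [ 4.4 -2.2 20.9] dr deg [ 0.2   0.22 -0.08]
```

View pics/s4.png

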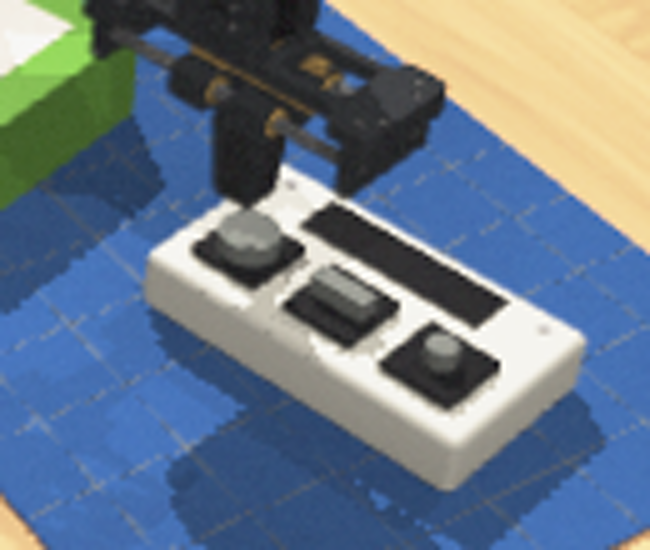

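The fingertips at (245,195) hang just above the large cap at (250,235), and the bar and small keys are clear of them. I'll descend.

Call:
apply_moves(targets=[{"travel": [4, -2, 8], "dr": [0.2, 0.2, 0], "fingers": 0}, {"travel": [0, 0, 8], "dr": [0, 0, 0], "fingers": 0}, {"travel": [0, 0, 2], "dr": [0, 0, 0], "fingers": 0}, {"travel": [0, 0, 0], "dr": [0, 0, 0], "fingers": 0}])

```text
clock: 6.1
eef_pos: [0.5813, -0.0882, 0.0653]
ee_rot: [-3.139, -0.001, -1.332]
wrist_force: [-0.2, 0.0, 0.5]
grip_width: 0.008
```

```bash
python3 rel.py .5803 -.0905 .059 -1.334
```

```text
[ 0.58133678 -0.0881998   0.06530816] [-3.13864054e+00 -1.13874643e-03 -1.33175055e+00] [-0.20104606  0.03927414  0.48095142] travel mm [2.  1.6 6.3] dr deg [-0.17 -0.07  0.13]
```

Call:
apply_moves(targets=[{"travel": [2, 1.5, 3], "dr": [0, 0, 0], "fingers": 0}, {"travel": [0, 0, 2], "dr": [0, 0, 0], "fingers": 0}, {"travel": [0, 0, 1], "dr": [0, 0, 0], "fingers": 0}, {"travel": [0, 0, 1], "dr": [0, 0, 0], "fingers": 0}])

```text
clock: 6.43
eef_pos: [0.5814, -0.091, 0.0594]
ee_rot: [-3.136, -0.003, -1.332]
wrist_force: [-0.6, 0.2, 1.8]
grip_width: 0.004
```

Call:
apply_moves(targets=[{"travel": [0, 0, 1], "dr": [0, 0, 0], "fingers": 0}, {"travel": [0, 0, 1], "dr": [0, 0, 0], "fingers": 0}])

```text
clock: 6.6
eef_pos: [0.5815, -0.0911, 0.0578]
ee_rot: [-3.136, -0.003, -1.332]
wrist_force: [-0.6, -0.2, 1.0]
grip_width: 0.007
```

Call:
apply_moves(targets=[{"travel": [0, 0, 1], "dr": [0, 0, 0], "fingers": 0}, {"travel": [0, 0, 1], "dr": [0, 0, 0], "fingers": 0}])

```text
clock: 6.77
eef_pos: [0.5815, -0.091, 0.056]
ee_rot: [-3.136, -0.003, -1.332]
wrist_force: [-2.0, 0.6, 2.6]
grip_width: 0.002
```

Call:
apply_moves(targets=[{"travel": [0, 0, 0.7], "dr": [0, 0, 0], "fingers": 0}])

```text
clock: 6.85
eef_pos: [0.5815, -0.0911, 0.0554]
ee_rot: [-3.136, -0.003, -1.332]
wrist_force: [-2.5, 0.0, 2.4]
grip_width: 0.008
```

Call:
apply_moves(targets=[{"travel": [0, 0, 0.6], "dr": [0, 0, 0], "fingers": 0}])

```text
clock: 6.93
eef_pos: [0.5815, -0.0911, 0.0549]
ee_rot: [-3.136, -0.003, -1.332]
wrist_force: [-2.3, 1.0, 3.2]
grip_width: 0.007
```

Call:
apply_moves(targets=[{"travel": [0, 0, 0.6], "dr": [0, 0, 0], "fingers": 0}])

```text
clock: 7.02
eef_pos: [0.5815, -0.0911, 0.0544]
ee_rot: [-3.136, -0.003, -1.332]
wrist_force: [-2.1, 0.6, 5.9]
grip_width: 0.006
```

Call:
apply_moves(targets=[{"travel": [0, 0, 0.5], "dr": [0, 0, 0], "fingers": 0}])

```text
clock: 7.1
eef_pos: [0.5815, -0.0911, 0.0544]
ee_rot: [-3.136, -0.003, -1.332]
wrist_force: [-3.8, 1.3, 8.8]
grip_width: 0.006
```

The height stalls at 0.0544 while the force climbs to 8.8 N, so the key is on its stop. I'll release it and move up and away.

Call:
apply_moves(targets=[{"travel": [0, 0, -2], "dr": [0, 0, 0], "fingers": 0}, {"travel": [0, 0, -5], "dr": [0, 0, 0], "fingers": 0}, {"travel": [0, 0, -15], "dr": [0, 0, 0], "fingers": 0}, {"travel": [0, 0, -30], "dr": [0, 0, 0], "fingers": 0}, {"travel": [0, 0, -35], "dr": [0, 0, 0], "fingers": 0}, {"travel": [0, 0, -35], "dr": [0, 0, 0], "fingers": 0}, {"travel": [0, 0, -20], "dr": [0, 0, 0], "fingers": 0}, {"travel": [0, 0, 0], "dr": [0, 0, 0], "fingers": 0}, {"travel": [0, 0, 0], "dr": [0, 0, 0], "fingers": 0}])

```text
clock: 7.85
eef_pos: [0.5803, -0.091, 0.201]
ee_rot: [-3.137, -0.002, -1.332]
wrist_force: [-0.3, 0.7, -1.2]
grip_width: 0.003
```

Run:
```python
from fit import *
im=capture('side')[:,:,::-1].copy(); im=cv2.resize(im[120:300,180:400],None,fx=3.5,fy=3.5,interpolation=cv2.INTER_CUBIC)
P=(proj('side',carton([.5336,.1507,.3039,0]))-[180,120]+.5)*3.5-.5
for q in P: cv2.circle(im,tuple(map(int,q)),4,(0,0,255),1)
cv2.imwrite('pics/s5.png',im)
s=sense(); print(s['eef_pos'],s['wrist_force'],abs(s['qd']).max(),s['clock'])
```

```text
[ 0.58042241 -0.09111026  0.20081542] [1.43015763 0.16805986 0.16146132] 0.022895456232407123 7.9
```

View pics/s5.png

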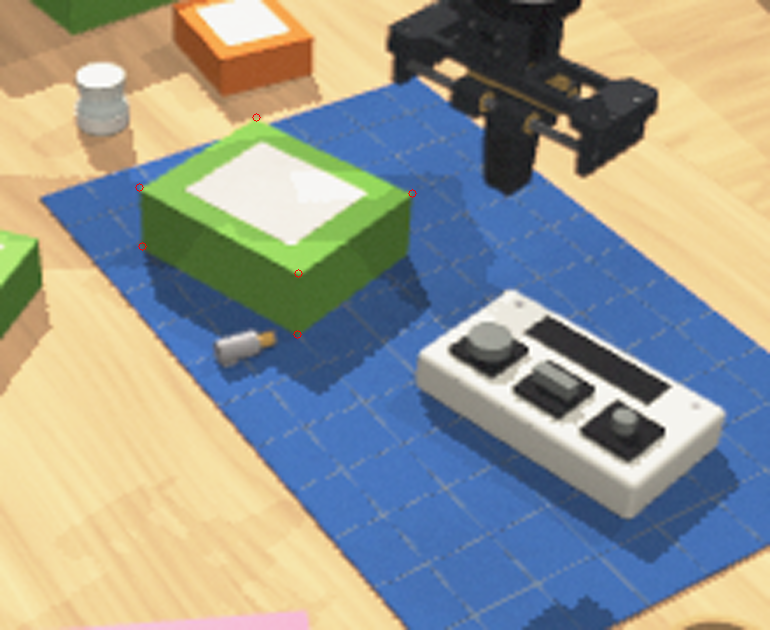

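The lid is shut with its corners on the model (red circles), the large key is back up at (490,340), and the arm is clear and at rest. I'll hand it in.

```bash
python3 -c "
from cell import *
print(close_job())"
```

```text
the job is handed in; nothing more can be done
None
```

The carton's lid is shut and the large round key has been pressed once and released. I handed the job in at about 7.9 s, well under the 48 s limit.

- **Lid:** I pushed it down with the shut fingertips at about 1–2 N. The force rose briefly to 23 N when the lid met its stop at z = 0.067, which was firmer than I meant. The last picture shows the lid's corners where a shut lid should be, and the carton has not visibly moved (to within about 1 px).
- **Key:** I pressed the large key about 5 mm until its height stalled at 0.0544, with 8.8 N against the 4 N needed. I then released it, and in the last picture it is back up. The fingertips never went near the other two keys.
- **Surroundings:** The jar and plug look undisturbed in the last picture. The roll core was outside that final crop, but the arm did not touch it. The arm ended 0.2 m up, touching nothing.

The lid and key positions from the two cameras agreed to about 1 px. One of the carton's lower corners was 2 px off in my top-view fit, but it lined up in the side view.

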